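Park the varnish tank's stopper on the drip hook beside the dip cup

TASK

Open the varnish tank: turn its quarter-turn stopper counterclockwise until it comes free, lift it straight out and hang it by its eye on the arm of the drip hook, in front of the dip cup that hangs there already. The cup must stay hanging on the arm all the while and not be swung about; leave the tools on the bench where they lie, let go and leave both things hanging at rest.

Things in the scene. Friction and masses are not known exactly. Their poses are not given: they have to be found in the camera images.
- tank: grey varnish drum with a neck, fixed to the bench, 132 mm in diameter, 118 mm high with its neck, two bail handles on its +x and -x sides; origin at the centre of its underside. On the neck sits a steel bayonet ring with a clamp bolt, 8 mm thick, 50 mm bore, with two opposite notches, 17 mm wide, for the stopper's lugs; the ring is clamped at any angle, which is not told
- neck (a point): centre of the bayonet ring's top. A spring seat (18 N) presses the lugs up under the ring. Turned counterclockwise (seen from above) by 0.7 to 1.2 rad from its start, against 0.1 to 0.5 Nm of friction, the stopper meets a hard stop with its lugs under the notches, and the spring pushes it up 5 mm if let; there it stays by itself. Anywhere else it cannot be pulled out
- stopper: steel stopper, 136 mm long, 0.2 to 0.33 kg, in the neck at the start with its origin 80 mm above the bench; origin at the centre of the plug's underside, z up its axis. Plug 44 mm in diameter, 40 mm long, tapered nose; two lugs along +y and -y (62 mm over both, 12 mm wide, z = 22 to 30 mm); cap disc 56 mm in diameter, z = 40 to 45 mm; above it a flat paddle with an eye and a tab
- stopper_tab (a point): centre of the tab at the paddle's top, 118 mm above the stopper's origin. The tab is solid, 38 mm wide (along the stopper's y), 10 mm thick (along its x), from z = 100 to 136 mm; grip it across either; the paddle is the same both ways round
- stopper_eye (a point): apex of the inside of the stopper's eye, 96 mm above its origin. The eye goes through the paddle (38 mm wide, 8 mm thick) along the stopper's x: 22 mm wide, from z = 51 mm up to an arched top with this apex
- drip_stand: drip stand, fixed to the bench: a tray 176 x 150 mm, rim 16 mm high, with a post at its back (x = +75 mm) that bends into one horizontal arm along its x axis, which points from the arm's tip to the post; origin on the bench under the middle of the tray. The post is no higher than the arm
- hook_mid (a point): point on the axis of the arm, straight above the stand's origin. The arm is a round bar 12 mm thick, its axis 205 mm above the bench, straight from x = +66 mm (at the post) to x = -55 mm of the stand, where its end turns up
- hook_tip (a point): top of the arm's upturned end, at x = -62 mm of the stand, 231 mm above the bench
- dip_cup: small steel viscosity cup, 44 mm in diameter, on a flat strip bail 10 mm wide (along its x) and 50 mm across (along its y), 168 mm high over all, about 0.12 kg; it hangs loose by its bail from the arm, near the post (x = 12 to 34 mm of the stand). Origin at the centre of the cup's underside; the cup's rim is 46 mm above it
- cup_bail (a point): apex of the inside of the cup's bail, 165 mm above its origin; it rests on the arm
- scraper: scraper with a wooden handle, 152 x 48 x 14 mm, lying between tank and stand; leave it there
- brush_small: narrow brush, 193 x 26 x 13 mm, lying at the right; leave it there
- brush_flat: flat brush, 193 x 45 x 13 mm, lying at the left; leave it there
- pliers: pliers, 160 x 53 x 14 mm, lying at the right; leave them there
Not all that is in view belongs to the job. What is shaped like the stopper but blue or green is not meant.

How it is judged:
On the way:
1. the stopper is lifted clear of the tank's neck (z of stopper in the frame of tank above 0.125 m), for 0.1 s.
At the end, for the whole second after the job is handed in: The stopper hangs by its eye on the arm between the upturned end and the cup (eye apex 206 to 219 mm high, within 12 mm of the arm's line, tilted less than 0.25 rad, its weight on the stand, at rest), and the cup still hangs on the arm at rest, tilted less than 0.25 rad (x of stopper_eye in the frame of drip_stand between -0.055 and 0.01 m and y of stopper_eye in the frame of drip_stand between -0.012 and 0.012 m and height (world z) of stopper_eye between 0.206 and 0.219 m and angle between each of stopper, dip_cup's own z axis and vertical below 0.25 rad and contact force between stopper and drip_stand above 1 N and linear speed of each of stopper, dip_cup below 0.05 m/s and angular speed of stopper below 0.5 rad/s and x of cup_bail in the frame of drip_stand between -0.05 and 0.07 m and height (world z) of cup_bail between 0.206 and 0.222 m); the robot touches nothing.
It fails at once if the dip cup is lifted off, knocked off or swung about (tilted over 0.5 rad) (angle between dip_cup's own z axis and vertical above 0.5 rad or height (world z) of cup_bail below 0.195 m or height (world z) of cup_bail above 0.235 m).
It fails at once if a tool on the bench is moved more than 40 mm (distance of any of scraper, brush_small, brush_flat, pliers from where it was at the start of the episode above 0.04 m).
It also fails if it takes over 64 s, if anything falls off the work surface, if the arm or the gripper's body presses on something with over 40 N, if the wrist force passes 120 N, or if a joint passes its speed limit or range.

ROBOT

A 6-joint arm with a two-finger parallel gripper is mounted at the origin on a cart in front of the work surface, level with it; the furniture and walls round the work are solid. World frame = base frame: x ahead of the robot, y to its left, z up, the work surface at z = 0. Lengths are in m, angles in rad, forces in N, time in s.
With the tool pointing down it reaches from about 0.35 to 0.975 m from the base axis. Payload 4.9 kg.
Tool frame: the origin (TCP) lies at the very end of the fingers, on their centre line; the grasp point (between the pads) lies 19 mm behind it; z points along the fingers, y is the line along which they close (so a half turn about z gives the same grasp; the last joint's range is limited). The gripper opens to 85 mm and grips with 20 to 120 N. Pads are 22 mm wide; open, the fingers measure 114 mm over their backs; the gripper's body (76 mm by 85 mm) begins 54 mm behind the grasp point. The pads swing forward as they close: fully open they stand 13 mm farther back than shut.
Start: joints at [-1.336, 0.053, 1.613, -0, 1.476, -0.119], TCP at [0.217, -0.586, 0.231] pointing down, gripper open.
Joint ranges: [-3.01, 3.01], [-1.01, 2.22], [0.06, 2.58], [-1.02, 4.17], [0.09, 2.62], [-3.14, 3.14]. Speed limits (rad/s): [2.57, 2.57, 3.14, 3.14, 3.14, 3.14].

INTERFACE

Orientations are given as a rotation vector (axis times angle).
In Python, from station import get_obs, optics, ctrl gives the robot as it stands.
- The arm moves only by the shell command python3 -m pendant 'ROWS' [FORCE]. ROWS is JSON, a list of rows, each a list of 3 entries, a list of its own where there are three numbers: the shift along the tool's x, y, z in mm, then the turn, a rotation vector about the tool's x, y, z in rad, then the opening, from 0 (shut) to 1 (fully open). A call has 1 to 12 rows; each row shifts and turns the commanded pose from where the row before left it, along the tool's axes as they then stand; what a row does not reach is not made up. A row lasts 1/12 s, in which the tool goes at most 41.7 mm and 7.16 degrees, less where a joint would pass 70% of its speed; a pose out of reach is approached as far as the arm can. A call is refused whole if a number of a shift passes 41.7 or a number of a turn 0.125, either way. A call with a gripper value outside its range is refused whole. The fingers move at their own pace and stop on an object; FORCE is the grip in N (left out, the last holds). Time passes only in rows, so rows that do not move let the fingers close. It gives the time, the measured TCP pose, the force, the opening and the grip force at its end, in the units of the state.
- get_obs(): the state, without advancing time (a new reading comes with each control period).
- optics.get_image(name): name is "side" or "top"; returns the picture (420x560x3 uint8, red, green, blue); there is no depth.
- optics.camera_model(name): a dict with "fx", "fy", "cx", "cy" (pixels), "cam_to_world" (4x4, takes a point from camera to world coordinates). Camera axes: x right, y up, looking along -z (the intrinsics and any distortion apply to the point x, -y, -z); pixel columns grow to the right and rows downward; lengths in m; the calibration is good to about 2 mm. A picture is of the moment at which its call begins. camera_model takes no time and is no camera call.
- ctrl.finish_job(): hands the job in; it is judged then, once.
The state is a dict: "t": time; "q": joint angles; "dq": joint speeds; "effort": joint torques, N m; "tool_pos": TCP position; "tool_rot": TCP orientation; "contact_force": force on the tool from outside, world axes, zero at the start; "wrist_torque": the same for the moment, N m; "opening": finger opening in m; "grip_force": force on a finger pad.
Only numpy, scipy, OpenCV 4.12 (cv2) and the standard library are available. Lean on these libraries where they do the work, as an engineer would, in place of code of your own. Each camera call takes 0.05 s, during which the arm holds its last target. There are 200 camera calls.

## Working session

There is one attempt and no reset: what is moved stays moved. The work goes in short steps, Python scripts to look and compute and a shell command to move; the robot and the scene stay as the last step left them, time stands still between calls to the robot, and variables do not carry over. Pictures are saved under pics/ and viewed, at most 14 in all, crops included, and the job is handed in when it is done.

```bash
mkdir -p pics; ls
python3 - <<'E'
from station import get_obs, optics, ctrl
import cv2,numpy as np
for n in("top","side"):
    im=optics.get_image(n); cv2.imwrite(f"pics/{n}0.png",im[:,:,::-1]); np.save(f"pics/{n}0.npy",im)
    m=optics.camera_model(n); print(n,{k:(np.round(v,4).tolist() if k=="cam_to_world" else v) for k,v in m.items()})
o=get_obs(); print(o)
E
```

```text
pics
top {'fx': 380.11079827525845, 'fy': 380.11079827525845, 'cx': 279.17516806913085, 'cy': 211.5970152817166, 'cam_to_world': [[-0.2153, 0.8498, -0.4812, -0.0726], [-0.9765, -0.186, 0.1084, 0.0749], [0.0027, 0.4932, 0.8699, 1.3345], [0.0, 0.0, 0.0, 1.0]]}
side {'fx': 505.5016277473269, 'fy': 505.5016277473269, 'cx': 282.50469753569456, 'cy': 205.45749656641033, 'cam_to_world': [[-0.8627, 0.3361, -0.3779, 0.0333], [-0.5055, -0.553, 0.6623, 0.9101], [0.0136, 0.7624, 0.6469, 1.1122], [0.0, 0.0, 0.0, 1.0]]}
{'t': 0.1, 'q': array([-1.33599999e+00,  5.32829182e-02,  1.61414147e+00, -1.43646320e-05,
        1.47599930e+00, -1.19012210e-01]), 'dq': array([-0.00010031, -0.00047577, -0.0019373 ,  0.00107023, -0.00063847,
       -0.00033691]), 'effort': array([ 1.19720843e-05, -3.94906354e+01, -3.71361244e+01, -1.87832256e-04,
        3.96109972e-03,  1.19104436e-05]), 'tool_pos': array([ 0.21640453, -0.58574572,  0.23019996]), 'tool_rot': array([-3.09076345e+00, -5.52547502e-01,  1.88728196e-04]), 'contact_force': array([0.59059685, 0.42771697, 0.0777518 ]), 'wrist_torque': array([-0.04019857, -0.02361304, -0.01105825]), 'grip_force': 0.0, 'opening': 0.08549005919002019}
```

View pics/top0.png

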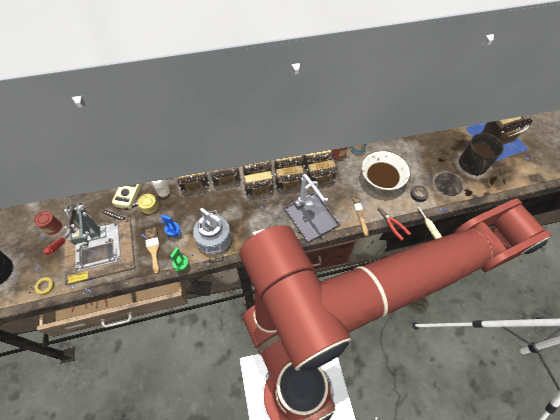

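View pics/side0.png

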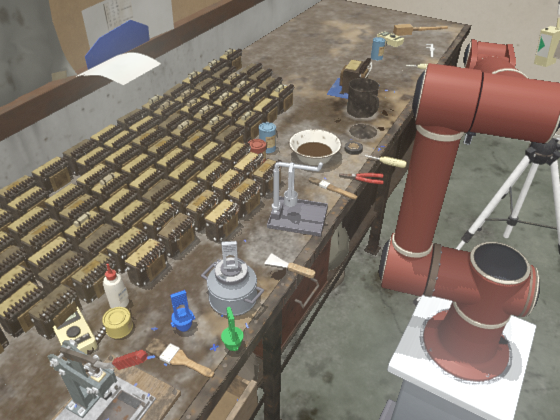

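Candidates: the steel stopper in the grey tank (side 230,255; top 209,220), a blue one (side 181,308; top 170,225) and a green one (side 232,328; top 179,260). I choose the grey one in the drum. The stand is at side (298,200), top (312,205), with the cup hanging near its post. The next picture is a close crop to check this.

Run:
```python
import cv2,numpy as np
t=np.load("pics/top0.npy")[:,:,::-1];s=np.load("pics/side0.npy")[:,:,::-1]
def c(i,x,y,w,h): return cv2.resize(i[y:y+h,x:x+w],(400,300),interpolation=cv2.INTER_CUBIC)
m=np.vstack([np.hstack([c(s,190,232,100,75),c(s,250,155,100,75)]),np.hstack([c(t,175,195,80,60),c(t,270,170,80,60)])])
cv2.imwrite("pics/crop0.png",m)
```

```text
(no output)
```

View pics/crop0.png

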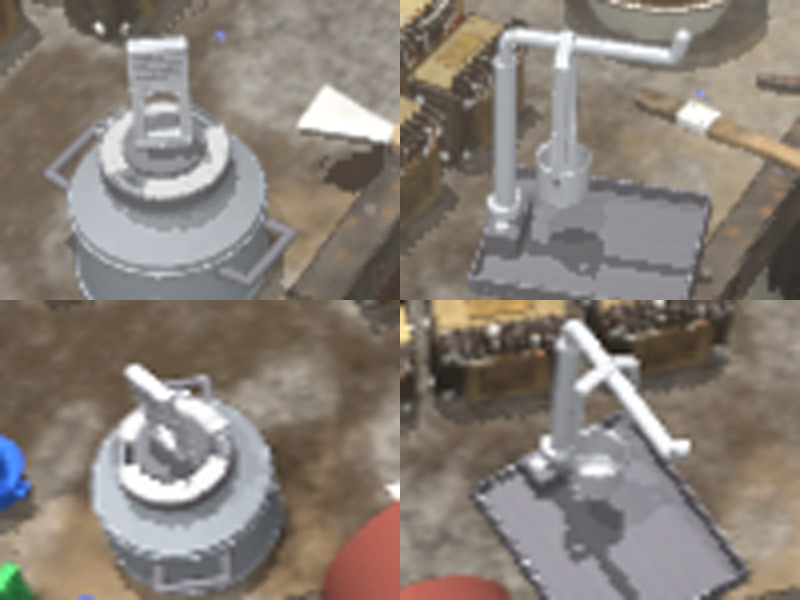

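The crop confirms the grey stopper in the drum: tab top at about side (229.5,242), top (204.5,212). The arm runs in the side view from (276,164) to (319,168), with the tip at (321,163). The cup bail sits around side (291,165), near the post.

```bash
cat > h.py <<'E'
import numpy as np
from station import get_obs, optics, ctrl
from scipy.spatial.transform import Rotation as R
M={n:optics.camera_model(n) for n in("top","side")}
def ray(n,u,v):
    m=M[n];T=np.array(m["cam_to_world"]);d=np.array([(u-m["cx"])/m["fx"],-(v-m["cy"])/m["fy"],-1]);return T[:3,3],T[:3,:3]@d
def onz(n,u,v,z):
    o,d=ray(n,u,v);return o+d*(z-o[2])/d[2]
def tri(a,b):
    (o1,d1),(o2,d2)=ray("side",*a),ray("top",*b)
    s=np.linalg.lstsq(np.c_[d1,-d2],o2-o1,rcond=None)[0];p,q=o1+s[0]*d1,o2+s[1]*d2
    return np.round((p+q)/2,4),round(np.linalg.norm(p-q),4)
def proj(n,p):
    m=M[n];T=np.array(m["cam_to_world"]);c=T[:3,:3].T@(np.array(p)-T[:3,3]);return np.round([m["cx"]-m["fx"]*c[0]/c[2],m["cy"]+m["fy"]*c[1]/c[2]],1)
E
python3 - <<'E'
from h import *
S1=lambda x,y:(190+x/4,232+y/4);S2=lambda x,y:(250+(x-400)/4,155+y/4)
T1=lambda x,y:(175+x/5,195+(y-300)/5);T2=lambda x,y:(270+(x-400)/5,170+(y-300)/5)
p=lambda *a:print(*a)
p("tabtop",tri(S1(158,41),T1(148,385)),onz("side",*S1(158,41),.216),onz("top",*T1(148,385),.216))
a,b=onz("side",*S1(128,42),.216),onz("side",*S1(187,40),.216);p("edge side",a,b,b-a)
a,b=onz("top",*T1(129,372),.216),onz("top",*T1(168,403),.216);p("edge top",a,b,b-a)
p("ring",onz("side",*S1(164,155),.118),onz("top",*T1(178,453),.118))
for n,s,t,z in(("post",(507,38),(573,327),.205),("armend",(672,52),(670,450),.205),("tip",(684,33),(682,443),.231),("bail",(567,42),(608,368),.208)):
    f=(S2(*s),T2(*t));p(n,tri(*f),onz("side",*f[0],z),onz("top",*f[1],z))
for c in((707,198),(695,290),(469,288)):p("tray side",onz("side",*S2(*c),.016))
for c in((745,572),(473,493),(627,415)):p("tray top",onz("top",*T2(*c),.016))
E
```

```text
tabtop (array([0.6009, 0.1823, 0.212 ]), np.float64(0.0001)) [0.59843804 0.18552679 0.216     ] [0.5984929  0.18194819 0.216     ]
edge side [0.61404644 0.19601248 0.216     ] [0.58334238 0.17534946 0.216     ] [-0.03070406 -0.02066302  0.        ]
edge top [0.6113506  0.19330739 0.216     ] [0.58175841 0.17050291 0.216     ] [-0.02959219 -0.02280448  0.        ]
ring [0.59555366 0.1920249  0.118     ] [0.59654629 0.17702586 0.118     ]
post (array([ 0.6852, -0.1903,  0.1944]), np.float64(0.0021)) [ 0.67636938 -0.17697866  0.205     ] [ 0.67936327 -0.18796731  0.205     ]
armend (array([ 0.562 , -0.2279,  0.2051]), np.float64(0.0037)) [ 0.55989795 -0.22688625  0.205     ] [ 0.56417446 -0.22815841  0.205     ]
tip (array([ 0.5557, -0.2328,  0.2223]), np.float64(0.0042)) [ 0.54820052 -0.220448    0.231     ] [ 0.55314652 -0.23068518  0.231     ]
bail (array([ 0.6408, -0.2048,  0.1992]), np.float64(0.0041)) [ 0.63253821 -0.1927865   0.208     ] [ 0.63769291 -0.20282385  0.208     ]
tray side [ 0.54878155 -0.29382812  0.016     ]
tray side [ 0.50596691 -0.18672329  0.016     ]
tray side [ 0.66145124 -0.09525943  0.016     ]
tray top [ 0.55043419 -0.30584822  0.016     ]
tray top [ 0.66560763 -0.11366602  0.016     ]
tray top [ 0.71065202 -0.25353181  0.016     ]
```

```bash
python3 -m pendant '[[[0,0,-20],[0,0,-0.103],1],[[0,0,-20],[0,0,-0.103],1],[[0,0,-20],[0,0,-0.103],1],[[0,0,-20],[0,0,-0.103],1],[[0,0,-20],[0,0,-0.103],1],[[0,0,-20],[0,0,-0.103],1],[[0,0,-20],[0,0,-0.103],1],[[0,0,-20],[0,0,-0.103],1],[[0,0,-20],[0,0,-0.103],1],[[0,0,-20],[0,0,-0.103],1],[[0,0,0],[0,0,-0.103],1],[[0,0,0],[0,0,-0.103],1]]' 20
python3 -m pendant '[[[0,0,0],[0,0,-0.103],1],[[0,0,0],[0,0,-0.103],1],[[0,0,0],[0,0,-0.103],1],[[0,0,0],[0,0,-0.103],1],[[0,0,0],[0,0,-0.103],1],[[0,0,0],[0,0,-0.103],1],[[17,32,0],[0,0,0],1],[[17,32,0],[0,0,0],1],[[17,32,0],[0,0,0],1],[[17,32,0],[0,0,0],1],[[17,32,0],[0,0,0],1],[[17,32,0],[0,0,0],1]]'
python3 -m pendant '[[[17,32,0],[0,0,0],1],[[17,32,0],[0,0,0],1],[[17,32,0],[0,0,0],1],[[17,32,0],[0,0,0],1],[[17,32,0],[0,0,0],1],[[17,32,0],[0,0,0],1],[[17,32,0],[0,0,0],1],[[17,32,0],[0,0,0],1],[[17,32,0],[0,0,0],1],[[17,32,0],[0,0,0],1],[[17,32,0],[0,0,0],1],[[17,32,0],[0,0,0],1]]'
cat >> h.py <<'E'
def st():
    o=get_obs();r=R.from_rotvec(o["tool_rot"]).as_matrix()
    print("t",o["t"],"p",np.round(o["tool_pos"],4),"yaw_y",round(np.degrees(np.arctan2(r[1,1],r[0,1])),2),"z",np.round(r[:,2],3),"q",np.round(o["q"],2),"F",np.round(o["contact_force"],1),"T",np.round(o["wrist_torque"],2),"op",o["opening"],o["grip_force"]);return o,r
def to(p):
    o,r=st();print("tool shift mm",np.round(r.T@(np.array(p)-o["tool_pos"])*1000,1))
E
python3 -c "
from h import *
to([.597,.184,.35])"
```

```text
t: 1.1
tool_pos: [0.2166, -0.5866, 0.4332]
tool_rot: [2.193, 2.246, -0.002]
contact_force: [0.5, 0.2, -1.2]
opening: 0.0854
grip_force: 0.0
t: 2.1
tool_pos: [0.3105, -0.3884, 0.4307]
tool_rot: [-1.415, -2.804, -0.001]
contact_force: [0.1, 0.1, 0.2]
opening: 0.0854
grip_force: 0.0
t: 3.1
tool_pos: [0.4978, 0.0042, 0.4309]
tool_rot: [-1.414, -2.805, 0.0]
contact_force: [-0.3, -1.0, -0.3]
opening: 0.0851
grip_force: 0.0
t 3.1 p [0.4978 0.0042 0.4309] yaw_y 36.51 z [-0. -0. -1.] q [-0.14 -0.29  1.6  -0.    1.83 -0.78] F [-0.3 -1.  -0.3] T [ 0.01 -0.03 -0.01] op 0.0850814085882376 0.0
tool shift mm [ 85.5 186.7  80.9]
```

```bash
python3 -m pendant '[[[14,29,13],[0,0,0],1],[[14,29,13],[0,0,0],1],[[14,29,13],[0,0,0],1],[[14,29,13],[0,0,0],1],[[14,29,13],[0,0,0],1],[[8,20,13],[0,0,0],1],[[0,0,0],[0,0,0],1],[[0,0,0],[0,0,0],1],[[0,0,0],[0,0,0],1]]'
python3 - <<'E'
from h import *
import cv2
to([.597,.184,.30])
o,r=st()
ims=[]
for n in("side","top"):
    im=optics.get_image(n);np.save(f"pics/{n}1.npy",im);b=im[:,:,::-1].copy()
    tp=proj(n,o["tool_pos"]);print(n,"TCP px",tp)
    x,y=max(0,int(tp[0])-50),max(0,int(tp[1])-40);w,h=100,112
    print("crop origin",x,y);ims.append(cv2.resize(b[y:y+h,x:x+w],(400,448),interpolation=cv2.INTER_CUBIC))
cv2.imwrite("pics/c1.png",np.hstack(ims))
E
```

```text
t: 3.85
tool_pos: [0.5837, 0.1627, 0.3534]
tool_rot: [-1.414, -2.805, 0.001]
contact_force: [-1.2, 0.4, 0.3]
opening: 0.0853
grip_force: 0.0
t 3.85 p [0.5837 0.1627 0.3534] yaw_y 36.49 z [-0. -0. -1.] q [ 0.15 -0.04  1.5  -0.    1.68 -0.49] F [-1.2  0.4  0.3] T [ 0.02 -0.01 -0.03] op 0.08531564945102177 0.0
tool shift mm [ 9.2 23.4 53.4]
t 3.85 p [0.5837 0.1627 0.3534] yaw_y 36.49 z [-0. -0. -1.] q [ 0.15 -0.04  1.5  -0.    1.68 -0.49] F [-1.2  0.4  0.3] T [ 0.02 -0.01 -0.03] op 0.08531564945102177 0.0
side TCP px [237.  197.1]
crop origin 187 157
top TCP px [203.9 192.8]
crop origin 153 152
```

View pics/c1.png

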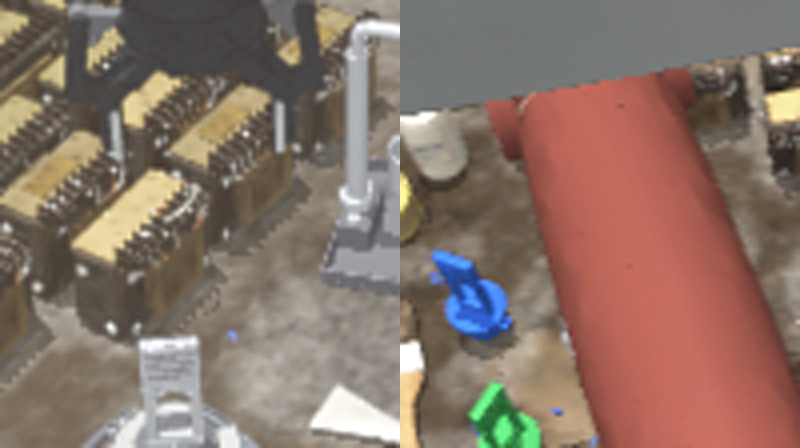

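Side view: the open fingers' pads end at about (217,204.5) and (257,195), with the tab top below them at (229,243). The arm hides the tank from the top camera.

Run:
```python
from h import *
o,r=st()
for z in (0,.013):
  for s in(-1,1):
    for off in (.0427,.057): print(z,s,off,proj("side",o["tool_pos"]+r[:,1]*s*off+[0,0,z]))
import cv2
b=np.load("pics/side1.npy")[:,:,::-1]
a=cv2.resize(b[165:215,200:270],(784,560),interpolation=cv2.INTER_NEAREST);cv2.imwrite("pics/c2.png",a)
```

```text
t 3.95 p [0.5839 0.1623 0.3546] yaw_y 36.43 z [ 0.002  0.    -1.   ] q [ 0.15 -0.04  1.5  -0.    1.68 -0.49] F [-0.6 -0.9  0.2] T [-0.02  0.04  0.  ] op 0.08547141524213368 0.0
0 -1 0.0427 [255.1 195.6]
0 -1 0.057 [261.2 195.2]
0 1 0.0427 [218.9 197.6]
0 1 0.057 [212.8 197.9]
0.013 -1 0.0427 [255.  191.3]
0.013 -1 0.057 [261.1 191. ]
0.013 1 0.0427 [218.5 193.3]
0.013 1 0.057 [212.3 193.6]
```

View pics/c2.png

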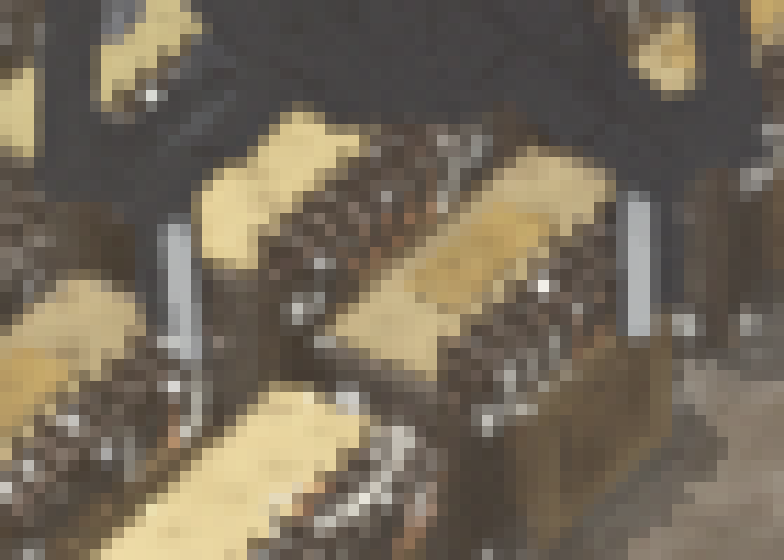

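```bash
python3 -c "
from h import *
to([.598,.183,.182])"
python3 -m pendant '[[[4,12,20],[0,0,0],1],[[4,12,20],[0,0,0],1],[[0,0,20],[0,0,0],1],[[0,0,20],[0,0,0],1],[[0,0,0],[0,0,0],1],[[0,0,0],[0,0,0],1],[[0,0,0],[0,0,0],1]]'
python3 - <<'E'
from h import *
import cv2
to([.598,.183,.182])
b=optics.get_image("side")[:,:,::-1]
a=cv2.resize(b[190:290,180:290],(770,700)[:2],interpolation=cv2.INTER_CUBIC)[:600];cv2.imwrite("pics/c3.png",a)
E
```

```text
t 3.95 p [0.5839 0.1623 0.3546] yaw_y 36.43 z [ 0.002  0.    -1.   ] q [ 0.15 -0.04  1.5  -0.    1.68 -0.49] F [-0.6 -0.9  0.2] T [-0.02  0.04  0.  ] op 0.08547141524213368 0.0
tool shift mm [  8.5  23.4 172.7]
t: 4.53
tool_pos: [0.599, 0.1834, 0.2756]
tool_rot: [1.414, 2.803, 0.003]
contact_force: [-0.5, 0.3, 0.2]
opening: 0.0854
grip_force: 0.0
t 4.5333 p [0.599  0.1834 0.2756] yaw_y 36.45 z [ 0.003  0.001 -1.   ] q [ 0.18  0.03  1.56 -0.    1.55 -0.46] F [-0.5  0.3  0.2] T [-0.02  0.02 -0.01] op 0.0853540319267528 0.0
tool shift mm [ 0.4 -1.2 93.6]
```

View pics/c3.png

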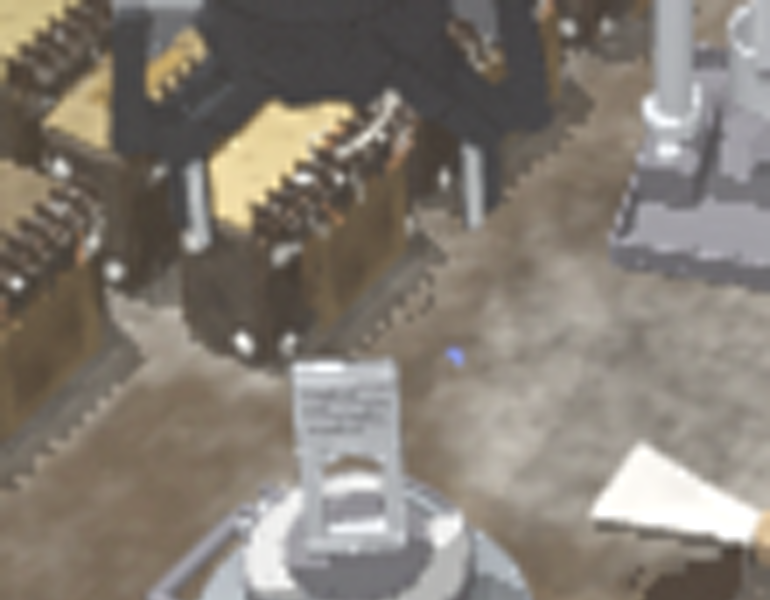

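Side view: the pads (208,225) and (248,222) straddle the tab top centred at (229.4,243), so they are aligned. I descend.

```bash
python3 -m pendant '[[[0,-1,15],[0,0,0],1],[[0,0,15],[0,0,0],1],[[0,0,15],[0,0,0],1],[[0,0,15],[0,0,0],1],[[0,0,15],[0,0,0],1],[[0,0,15],[0,0,0],1],[[0,0,3],[0,0,0],1],[[0,0,0],[0,0,0],1],[[0,0,0],[0,0,0],1]]'
python3 -m pendant '[[[0,0,0],[0,0,0],0.35],[[0,0,0],[0,0,0],0.35],[[0,0,0],[0,0,0],0.35],[[0,0,0],[0,0,0],0.35],[[0,0,0],[0,0,0],0.35],[[0,0,0],[0,0,0],0.35],[[0,0,0],[0,0,0],0.35],[[0,0,0],[0,0,0],0.35]]' 30
python3 -c "
from h import *
to([.598,.183,.182])"
```

```text
t: 5.33
tool_pos: [0.5977, 0.1833, 0.1802]
tool_rot: [-1.414, -2.805, 0.0]
contact_force: [0.8, -0.1, -0.1]
opening: 0.0855
grip_force: 0.0
t: 6.0
tool_pos: [0.599, 0.184, 0.1819]
tool_rot: [1.413, 2.803, 0.006]
contact_force: [4.3, 3.6, 2.0]
opening: 0.0374
grip_force: 31.8
t 6.0 p [0.599  0.184  0.1819] yaw_y 36.5 z [ 0.004  0.002 -1.   ] q [ 0.18  0.09  1.66  0.    1.39 -0.46] F [4.3 3.6 2. ] T [ 0.58 -0.85  0.01] op 0.03739200638708097 31.838715076446533
tool shift mm [-0.2 -1.4 -0.1]
```

```bash
python3 -m pendant '[[[0,1,0],[0,0,0],0.25],[[0,0,0],[0,0,0],0.25],[[0,0,0],[0,0,0],0.25],[[0,0,0],[0,0,-0.06],0.25],[[0,0,0],[0,0,-0.06],0.25],[[0,0,0],[0,0,-0.06],0.25],[[0,0,0],[0,0,-0.06],0.25],[[0,0,0],[0,0,-0.06],0.25]]' 90
python3 -c "
from h import *
st()"
python3 -m pendant '[[[0,0,0],[0,0,-0.06],0.25],[[0,0,0],[0,0,-0.06],0.25],[[0,0,0],[0,0,-0.06],0.25],[[0,0,0],[0,0,-0.06],0.25],[[0,0,0],[0,0,-0.06],0.25]]'
python3 -c "
from h import *
st()"
```

```text
t: 6.67
tool_pos: [0.5995, 0.1832, 0.1823]
tool_rot: [0.975, 2.983, -0.001]
contact_force: [2.9, -0.2, 6.9]
opening: 0.0366
grip_force: 89.7
t 6.6667 p [0.5995 0.1832 0.1823] yaw_y 53.81 z [ 0.003 -0.001 -1.   ] q [ 0.18  0.09  1.66 -0.    1.39 -0.76] F [ 2.9 -0.2  6.9] T [-0.32 -0.38 -0.22] op 0.03657457008740297 89.70576524734497
t: 7.08
tool_pos: [0.5999, 0.1828, 0.1824]
tool_rot: [0.518, 3.094, -0.002]
contact_force: [3.5, -1.4, 5.5]
opening: 0.0364
grip_force: 89.7
t 7.0833 p [0.5999 0.1828 0.1824] yaw_y 71.0 z [ 0.004 -0.002 -1.   ] q [ 0.18  0.09  1.66 -0.    1.39 -1.06] F [ 3.5 -1.4  5.5] T [-0.52 -0.52 -0.26] op 0.03643086108548043 89.71770644187927
```

Turned 0.6 rad at about 0.25 Nm. I continue in small steps and watch the torque and height.

```bash
for i in 1; do :; done
python3 -m pendant '[[[0,0,0],[0,0,-0.05],0.25],[[0,0,0],[0,0,-0.05],0.25],[[0,0,0],[0,0,-0.05],0.25]]' >/dev/null; python3 -c "
from h import *
st()"
python3 -m pendant '[[[0,0,0],[0,0,-0.05],0.25],[[0,0,0],[0,0,-0.05],0.25]]' >/dev/null; python3 -c "
from h import *
st()"
```

```text
t 7.3333 p [0.6001 0.1828 0.1829] yaw_y 79.57 z [ 0.005 -0.002 -1.   ] q [ 0.18  0.09  1.66 -0.    1.39 -1.21] F [ 1.7 -1.6  9.6] T [-0.55 -0.44 -0.14] op 0.0364360107736535 89.90246415138245
t 7.5 p [0.6001 0.183  0.1843] yaw_y 85.31 z [ 0.005 -0.002 -1.   ] q [ 0.18  0.09  1.66 -0.    1.39 -1.31] F [-2.3 -1.7 12.5] T [-0.53  0.35 -0.24] op 0.03642082750511262 90.36459803581238
```

```bash
python3 -m pendant '[[[0,0,0],[0,0,-0.05],0.25],[[0,0,0],[0,0,0],0.25]]' >/dev/null; python3 -c "
from h import *
st()"
python3 -m pendant '[[[0,0,0],[0,0,-0.04],0.25],[[0,0,0],[0,0,0],0.25]]' >/dev/null; python3 -c "
from h import *
st()"
```

```text
t 7.6667 p [0.6002 0.1831 0.1844] yaw_y 88.06 z [ 0.005 -0.001 -1.   ] q [ 0.18  0.09  1.66 -0.    1.39 -1.36] F [-0.3 -0.6 13.1] T [-0.38 -0.07 -0.35] op 0.036864897528007645 90.44131278991699
t 7.8333 p [0.6002 0.1831 0.1844] yaw_y 90.05 z [ 0.005 -0.001 -1.   ] q [ 0.18  0.09  1.66 -0.    1.39 -1.39] F [ 0.8  0.2 11.3] T [-0.38 -0.05 -1.94] op 0.036528070569178325 89.82871413230896
```

The torque is up to 1.9 Nm, which is the hard stop. I ease back a little and lift gently.

```bash
python3 -m pendant '[[[0,0,-2],[0,0,0.03],0.25],[[0,0,-2],[0,0,0],0.25],[[0,0,-2],[0,0,0],0.25],[[0,0,0],[0,0,0],0.25]]' >/dev/null; python3 -c "
from h import *
st()"
python3 -m pendant '[[[0,0,-4],[0,0,0],0.25],[[0,0,-4],[0,0,0],0.25],[[0,0,-4],[0,0,0],0.25],[[0,0,0],[0,0,0],0.25]]' >/dev/null; python3 -c "
from h import *
st()"
```

```text
t 8.1667 p [0.5996 0.1831 0.1871] yaw_y 88.59 z [ 0.003 -0.001 -1.   ] q [ 0.18  0.09  1.65 -0.    1.4  -1.37] F [ 4.7 -1.   3.3] T [-0.34 -1.13 -0.52] op 0.03645811462944213 90.38527965545654
t 8.5 p [0.5987 0.183  0.197 ] yaw_y 88.66 z [ 0.001 -0.002 -1.   ] q [ 0.18  0.08  1.64 -0.    1.42 -1.37] F [ 5.6 -1.  -1.5] T [-0.15 -1.22 -0.12] op 0.03629891439286065 92.18359351158142
```

```bash
python3 -m pendant '[[[0,0,-6],[0,0,0],0.25],[[0,0,-6],[0,0,0],0.25],[[0,0,-6],[0,0,0],0.25],[[0,0,-8],[0,0,0],0.25],[[0,0,-10],[0,0,0],0.25],[[0,0,-15],[0,0,0],0.25],[[0,0,-20],[0,0,0],0.25],[[0,0,-20],[0,0,0],0.25],[[0,0,-20],[0,0,0],0.25],[[0,0,-20],[0,0,0],0.25],[[0,0,-20],[0,0,0],0.25],[[0,0,-20],[0,0,0],0.25]]' >/dev/null
python3 -m pendant '[[[0,0,0],[0,0,0],0.25],[[0,0,0],[0,0,0],0.25]]' >/dev/null
python3 - <<'E'
from h import *
import cv2
o,r=st()
b=optics.get_image("side")[:,:,::-1];np.save("pics/side4.npy",b)
t=optics.get_image("top")[:,:,::-1];np.save("pics/top4.npy",t)
f=lambda i,x,y:cv2.resize(i[y:y+75,x:x+100],(400,300),interpolation=cv2.INTER_CUBIC)
cv2.imwrite("pics/c4.png",np.vstack([np.hstack([cv2.resize(b[130:280,170:370],(800,600))[:300,:400],cv2.resize(b[150:225,250:350],(400,300),interpolation=cv2.INTER_CUBIC)]),np.hstack([f(b,190,180),f(t,265,165)])]))
E
```

```text
t 9.6667 p [0.5988 0.184  0.3721] yaw_y 88.65 z [ 0.004  0.001 -1.   ] q [ 0.18  0.01  1.43  0.    1.7  -1.37] F [ 0.7  0.5 -3.1] T [ 0.05 -0.07 -0.02] op 0.036433909939530315 92.3310399055481
```

View pics/c4.png

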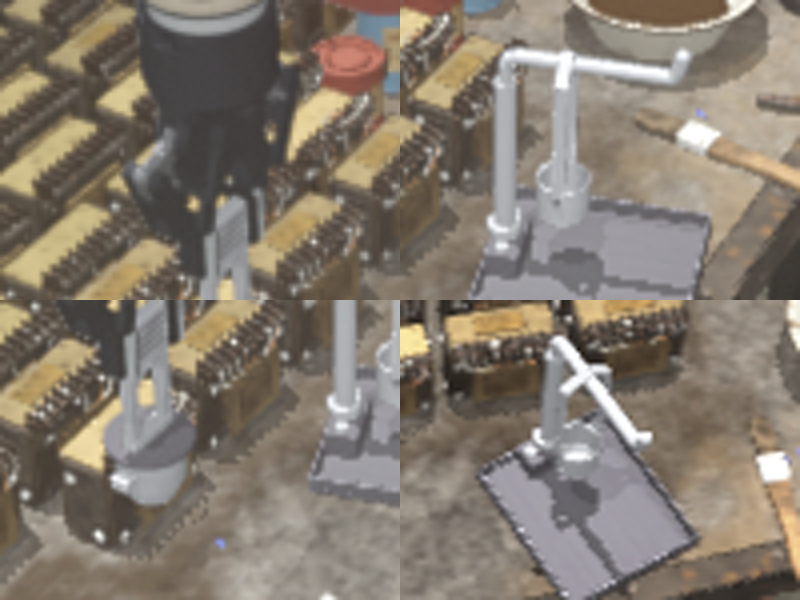

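The stopper hangs free in the gripper and the cup hangs undisturbed. The top view now shows the whole tray. Next I refine the stand pose from the tray outline in both views.

Run:
```python
from h import *
import cv2
for n,box in(("side",(255,185,335,245)),("top",(275,180,350,250))):
    im=np.load(f"pics/{n}4.npy").astype(int);b,g,r=im[...,0],im[...,1],im[...,2]
    m=((b-r>=0)&(abs(g-r)<16)&(r>45)&(r<135)).astype(np.uint8)
    k=np.zeros_like(m);x0,y0,x1,y1=box;k[y0:y1,x0:x1]=1;m*=k
    m=cv2.morphologyEx(m,cv2.MORPH_OPEN,np.ones((2,2),np.uint8));m=cv2.morphologyEx(m,cv2.MORPH_CLOSE,np.ones((5,5),np.uint8))
    c=max(cv2.findContours(m,0,2)[0],key=cv2.contourArea)[:,0];print(n,cv2.contourArea(c),c.min(0),c.max(0))
    h=cv2.convexHull(c)[:,0];P=np.array([onz(n,u,v,.010)[:2] for u,v in h],np.float32)
    rc=cv2.minAreaRect(P*1000);print(rc)
for nm,p in(("mid",(.610,-.205)),):
  for yaw in (21,):
    d=np.array([np.cos(np.radians(yaw)),np.sin(np.radians(yaw))])
    for x,z in((.066,.205),(0,.205),(-.055,.205),(-.062,.231)):
        q=[*(np.array(p)+d*x),z];print(x,"side",proj("side",q),"top",proj("top",q))
# arm ridge in side image: brightest row per column
g=np.load("pics/side4.npy").mean(2)
for c in range(280,318,5):
    s=g[158:174,c];w=np.clip(s-165,0,None);print(c,round((w*np.arange(158,174)).sum()/max(w.sum(),1),2),end=" ")
g=np.load("pics/top4.npy").mean(2);print()
for rr in range(178,206,4):
    s=g[rr,300:332];w=np.clip(s-175,0,None);print(rr,round((w*np.arange(300,332)).sum()/max(w.sum(),1),2),end=" ")
```

```text
side 337.5 [268 209] [322 236]
((595.1356201171875, -171.6384735107422), (174.51751708984375, 100.77018737792969), 17.017318725585938)
top 234.0 [286 198] [323 236]
((602.157958984375, -193.0806884765625), (178.2395477294922, 93.88729858398438), 20.18549156188965)
0.066 side [278.8 164.3] top [303.4 177.5]
0 side [300.1 166.6] top [314.1 190.4]
-0.055 side [318.  168.5] top [323.5 201.5]
-0.062 side [320.9 161.7] top [325.5 199. ]
280 163.16 285 163.83 290 167.38 295 165.28 300 166.06 305 166.71 310 167.38 315 168.12 
178 306.66 182 312.4 186 310.33 190 316.5 194 319.49 198 324.0 202 309.41
```

```bash
python3 -m pendant '[[[0,0,0],[0,0,-0.098],0.25],[[0,0,0],[0,0,-0.098],0.25],[[0,0,0],[0,0,-0.098],0.25],[[0,0,0],[0,0,-0.098],0.25],[[8,-13,0],[0,0,0],0.25],[[16,-26,0],[0,0,0],0.25],[[16,-26,0],[0,0,0],0.25],[[16,-26,0],[0,0,0],0.25],[[16,-26,0],[0,0,0],0.25],[[16,-26,0],[0,0,0],0.25],[[16,-26,0],[0,0,0],0.25],[[16,-26,0],[0,0,0],0.25]]' >/dev/null
python3 -m pendant '[[[16,-26,0],[0,0,0],0.25],[[16,-26,0],[0,0,0],0.25],[[16,-26,0],[0,0,0],0.25],[[16,-26,0],[0,0,0],0.25],[[16,-26,0],[0,0,0],0.25],[[16,-26,0],[0,0,0],0.25],[[8,-13,0],[0,0,0],0.25],[[0,0,0],[0,0,0],0.25],[[0,0,0],[0,0,0],0.25],[[0,0,0],[0,0,0],0.25]]' >/dev/null
python3 -c "
from h import *
to([.52,-.244,.2435])"
```

```text
t 11.6 p [ 0.52   -0.2359  0.3683] yaw_y 111.06 z [-0.001  0.001 -1.   ] q [-0.56 -0.12  1.56  0.    1.71 -2.49] F [ 0.4  0.1 -2.8] T [ 0.07 -0.02  0.07] op 0.03628620518895203 92.1717381477356
tool shift mm [  2.8  -7.8 124.7]
```

```bash
python3 -m pendant '[[[8,-4,0],[0,0,0],0.25],[[7,-4,0],[0,0,0],0.25],[[0,0,20],[0,0,0],0.25],[[0,0,20],[0,0,0],0.25],[[0,0,20],[0,0,0],0.25],[[0,0,20],[0,0,0],0.25],[[0,0,20],[0,0,0],0.25],[[0,0,15],[0,0,0],0.25],[[0,0,8],[0,0,0],0.25],[[0,0,0],[0,0,0],0.25],[[0,0,0],[0,0,0],0.25],[[0,0,0],[0,0,0],0.25]]' >/dev/null
python3 - <<'E'
from h import *
import cv2
o,r=to([.52,-.244,.2435]) or st()
b=optics.get_image("side")[:,:,::-1];np.save("pics/side5.npy",b)
print("eye apex pred",proj("side",o["tool_pos"]-[0,0,.006]),"tcp",proj("side",o["tool_pos"]))
cv2.imwrite("pics/c5.png",cv2.resize(b[140:215,260:360],(800,600),interpolation=cv2.INTER_CUBIC))
E
```

```text
t 12.6 p [ 0.5098 -0.2496  0.248 ] yaw_y 111.1 z [ 0.002 -0.001 -1.   ] q [-0.59 -0.09  1.73 -0.    1.5  -2.53] F [ 0.2 -0.6 -2.9] T [-0.01 -0.06  0.  ] op 0.0364524978550339 92.16107726097107
tool shift mm [-11.5   1.6   4.5]
t 12.6 p [ 0.5098 -0.2496  0.248 ] yaw_y 111.1 z [ 0.002 -0.001 -1.   ] q [-0.59 -0.09  1.73 -0.    1.5  -2.53] F [ 0.2 -0.6 -2.9] T [-0.01 -0.06  0.  ] op 0.0364524978550339 92.16107726097107
eye apex pred [337.1 159.3] tcp [337.3 157.6]
```

View pics/c5.png

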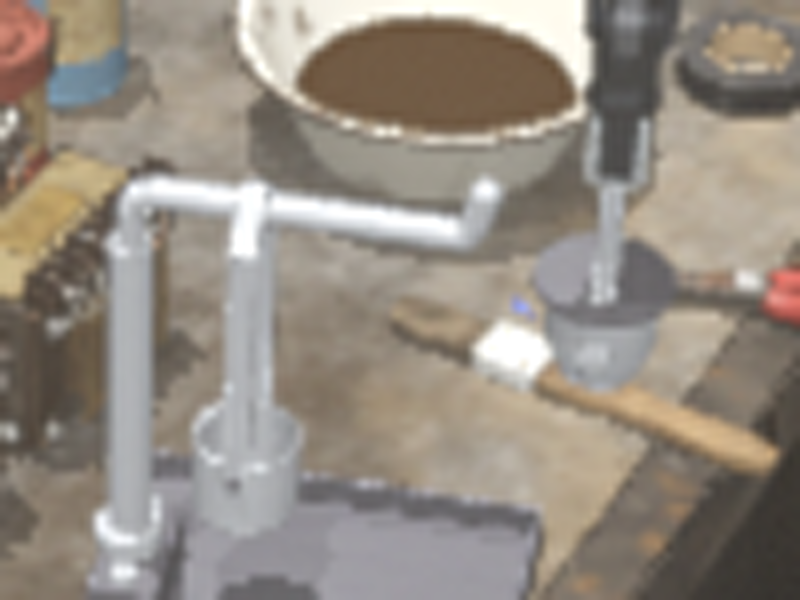

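Side view: the arm axis runs from (293.8,165.9) to (317.5,169), with the tip top at (320.6,163). The stopper is beside it, cap ellipse centre (335.9,175), edge-on as wanted.

Run:
```python
from h import *
o,r=st();p=o["tool_pos"].copy()
print("cap pred",proj("side",[p[0],p[1],p[2]-.057]),"seen 335.9 175.0")
p0=p.copy();print("axis at .205",proj("side",[*p[:2],.205]))
a,b=onz("side",293.75,165.9,.205),onz("side",317.5,169.0,.205);t=onz("side",320.6,163.3,.231)
print(a,b,t,"yaw",np.degrees(np.arctan2(*(a-b)[1::-1])))
# bias: cap seen vs actual
c=onz("side",335.9,175.0,p[2]-.057);print("bias",c-p)
```

```text
t 12.65 p [ 0.51   -0.2497  0.2483] yaw_y 111.1 z [ 0.003 -0.002 -1.   ] q [-0.59 -0.09  1.73 -0.    1.5  -2.53] F [ 0.7 -0.8 -3.2] T [ 0.02  0.04 -0.01] op 0.036489995384710476 92.16145277023315
cap pred [335.7 172.9] seen 335.9 175.0
axis at .205 [336.1 169.3]
[ 0.62827717 -0.19782495  0.205     ] [ 0.55883134 -0.22151193  0.205     ] [ 0.54910705 -0.21959257  0.231     ] yaw 18.83377461786553
bias [-0.00514278  0.00926626 -0.057     ]
```

```bash
python3 -m pendant '[[[0,2,2],[0,0,0.028],0.25],[[0,0,2],[0,0,0],0.25],[[-8,0,0],[0,0,0],0.25],[[-8,0,0],[0,0,0],0.25],[[-8,0,0],[0,0,0],0.25],[[-8,0,0],[0,0,0],0.25],[[0,0,0],[0,0,0],0.25],[[0,0,0],[0,0,0],0.25],[[0,0,0],[0,0,0],0.25]]' >/dev/null
python3 - <<'E'
from h import *
import cv2
o,r=st()
b=optics.get_image("side")[:,:,::-1]
cv2.imwrite("pics/c6.png",cv2.resize(b[140:200,280:360],(800,600),interpolation=cv2.INTER_CUBIC))
E
```

```text
t 13.4 p [ 0.5388 -0.2366  0.2421] yaw_y 109.52 z [-0.001  0.    -1.   ] q [-0.54 -0.04  1.69 -0.    1.49 -2.45] F [-0.7 -0.5 -3.2] T [-0.02 -0.02  0.01] op 0.036470402919896 92.17767119407654
```

View pics/c6.png

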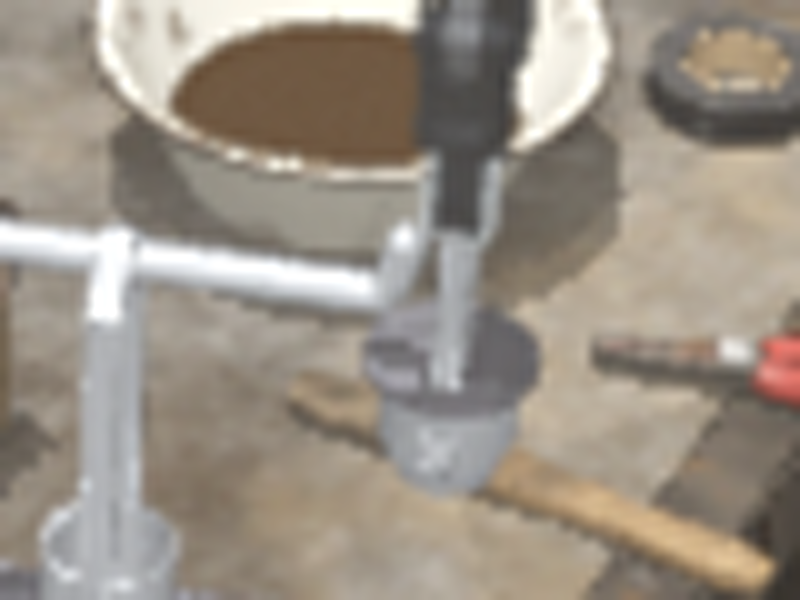

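```bash
python3 -m pendant '[[[-5,-1,0],[0,0,0],0.25],[[-5,0,0],[0,0,0],0.25],[[-5,0,0],[0,0,0],0.25],[[0,0,0],[0,0,0],0.25]]' >/dev/null
python3 -c "
from h import *
st()"
python3 -m pendant '[[[-5,0,0],[0,0,0],0.25],[[-5,0,0],[0,0,0],0.25],[[-5,0,0],[0,0,0],0.25],[[0,0,0],[0,0,0],0.25]]' >/dev/null
python3 - <<'E'
from h import *
import cv2
o,r=st()
b=optics.get_image("side")[:,:,::-1]
cv2.imwrite("pics/c7.png",cv2.resize(b[140:200,270:350],(800,600),interpolation=cv2.INTER_CUBIC))
E
```

```text
t 13.7833 p [ 0.554  -0.2323  0.2423] yaw_y 109.52 z [ 0.001  0.    -1.   ] q [-0.52 -0.01  1.66  0.    1.49 -2.43] F [ 0.   0.1 -2.8] T [-0.03  0.    0.  ] op 0.03613308620825917 92.17460632324219
t 14.1167 p [ 0.5682 -0.2272  0.2423] yaw_y 109.53 z [ 0.  0. -1.] q [-0.5   0.02  1.63  0.    1.49 -2.41] F [ 0.1  0.1 -3.9] T [-0.07  0.    0.03] op 0.036964973876948394 92.17007875442505
```

View pics/c7.png

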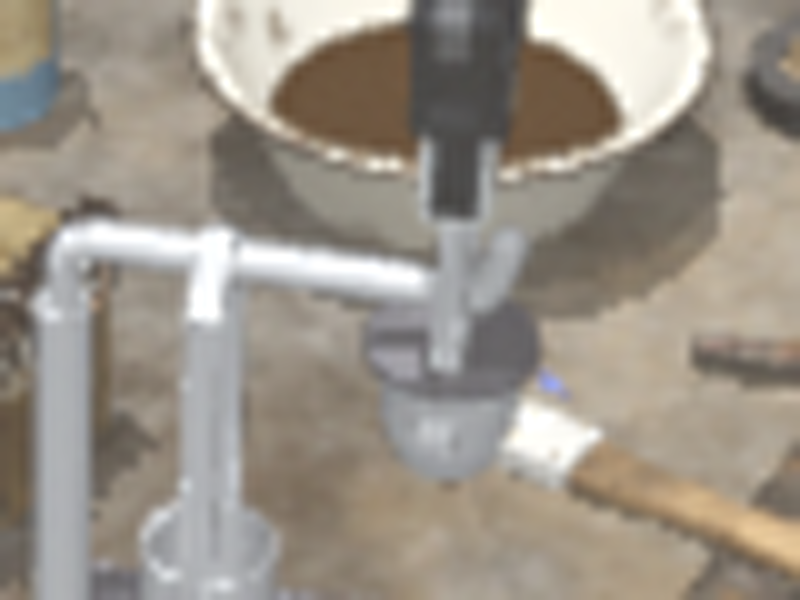

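The eye is threaded over the upturned end: the paddle is at (315,165) with the tip to its right at (321,164), and there is no contact force. I slide inward and then lower.

```bash
python3 -m pendant '[[[-6,0,0],[0,0,0],0.25],[[-6,0,0],[0,0,0],0.25],[[-6,0,0],[0,0,0],0.25],[[-4,0,0],[0,0,0],0.25],[[0,0,0],[0,0,0],0.25],[[0,0,5],[0,0,0],0.25],[[0,0,5],[0,0,0],0.25],[[0,0,5],[0,0,0],0.25],[[0,0,5],[0,0,0],0.25],[[0,0,0],[0,0,0],0.25],[[0,0,0],[0,0,0],0.25]]' >/dev/null
python3 -c "
from h import *
st()"
python3 -m pendant '[[[0,0,2],[0,0,0],0.25],[[0,0,2],[0,0,0],0.25],[[0,0,0],[0,0,0],0.25],[[0,0,0],[0,0,0],0.25]]' >/dev/null
python3 -c "
from h import *
st()"
```

```text
t 15.0833 p [ 0.5876 -0.2202  0.2214] yaw_y 109.48 z [-0.001  0.001 -1.   ] q [-0.48  0.07  1.62 -0.    1.46 -2.39] F [-0.9  0.6 -2.1] T [-0.05 -0.01  0.01] op 0.03607776324008454 92.1665096282959
t 15.4167 p [ 0.5884 -0.2205  0.2196] yaw_y 109.49 z [ 0.001 -0.001 -1.   ] q [-0.48  0.07  1.62 -0.    1.46 -2.39] F [-1.8  0.5  1.3] T [ 0.05  0.32 -0.01] op 0.03653412362600442 93.02577495574951
```

```bash
python3 -m pendant '[[[0,0,0],[0,0,0],0.44],[[0,0,0],[0,0,0],0.45],[[0,0,0],[0,0,0],0.46],[[0,0,0],[0,0,0],0.48],[[0,0,0],[0,0,0],0.52],[[0,0,0],[0,0,0],0.6],[[0,0,0],[0,0,0],0.7],[[0,0,0],[0,0,0],0.8],[[0,0,0],[0,0,0],0.8],[[0,0,0],[0,0,0],0.8]]' 20
python3 - <<'E'
from h import *
import cv2
o,r=st()
b=optics.get_image("side")[:,:,::-1]
cv2.imwrite("pics/c8.png",cv2.resize(b[140:200,270:350],(800,600),interpolation=cv2.INTER_CUBIC))
E
```

```text
t: 16.25
tool_pos: [0.5881, -0.2203, 0.2183]
tool_rot: [0.532, -3.096, -0.0]
contact_force: [0.6, -0.3, 0.6]
opening: 0.0682
grip_force: 0.0
t 16.25 p [ 0.5881 -0.2203  0.2183] yaw_y 109.49 z [-0.  0. -1.] q [-0.48  0.07  1.62  0.    1.45 -2.39] F [ 0.6 -0.3  0.6] T [-0.01  0.03  0.05] op 0.06821861956948426 0.0
```

View pics/c8.png

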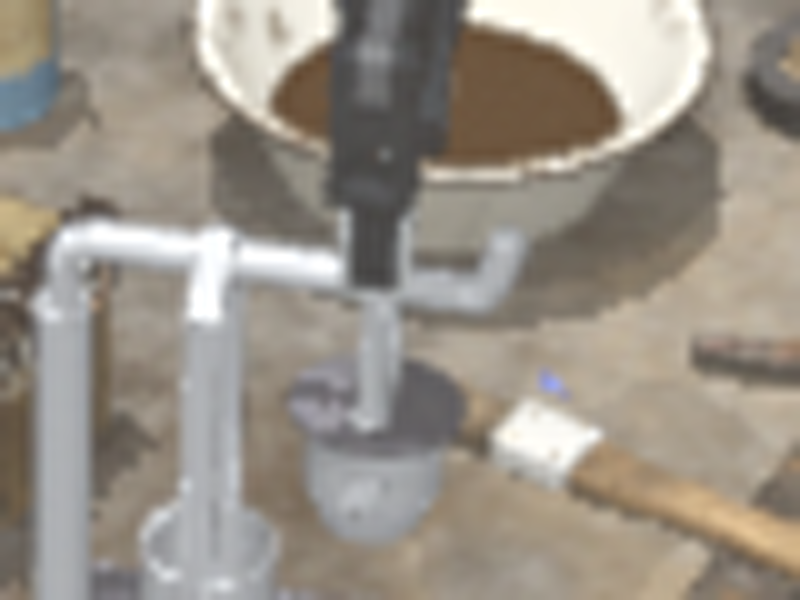

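The stopper hangs on the arm between the cup and the tip. I retract straight up.

```bash
python3 -m pendant '[[[0,0,-4],[0,0,0],0.8],[[0,0,-8],[0,0,0],0.8],[[0,0,-8],[0,0,0],0.8],[[0,0,-15],[0,0,0],0.8],[[0,0,-20],[0,0,0],0.8],[[0,0,-20],[0,0,0],0.8],[[0,0,-20],[0,0,0],0.8],[[0,0,-20],[0,0,0],0.8],[[0,0,-20],[0,0,0],0.8],[[0,0,0],[0,0,0],0.8],[[0,0,0],[0,0,0],0.8],[[0,0,0],[0,0,0],0.8]]' >/dev/null
python3 -m pendant '[[[0,0,0],[0,0,0],0.8],[[0,0,0],[0,0,0],0.8],[[0,0,0],[0,0,0],0.8],[[0,0,0],[0,0,0],0.8],[[0,0,0],[0,0,0],0.8],[[0,0,0],[0,0,0],0.8],[[0,0,0],[0,0,0],0.8],[[0,0,0],[0,0,0],0.8],[[0,0,0],[0,0,0],0.8],[[0,0,0],[0,0,0],0.8],[[0,0,0],[0,0,0],0.8],[[0,0,0],[0,0,0],0.8]]' >/dev/null
python3 - <<'E'
from h import *
import cv2
o,r=st()
a=optics.get_image("side");b=optics.get_image("side")[:,:,::-1]
print("motion",np.abs(a[150:200,270:335,::-1].astype(int)-b[150:200,270:335]).max())
cv2.imwrite("pics/c9.png",cv2.resize(b[140:215,255:355],(800,600),interpolation=cv2.INTER_CUBIC))
E
```

```text
t 18.3 p [ 0.5881 -0.2203  0.3533] yaw_y 109.49 z [ 0. -0. -1.] q [-0.48  0.02  1.45  0.    1.68 -2.39] F [ 0.5 -0.2  0.1] T [ 0.   -0.02  0.  ] op 0.06817376876547869 0.0
motion 32
```

View pics/c9.png

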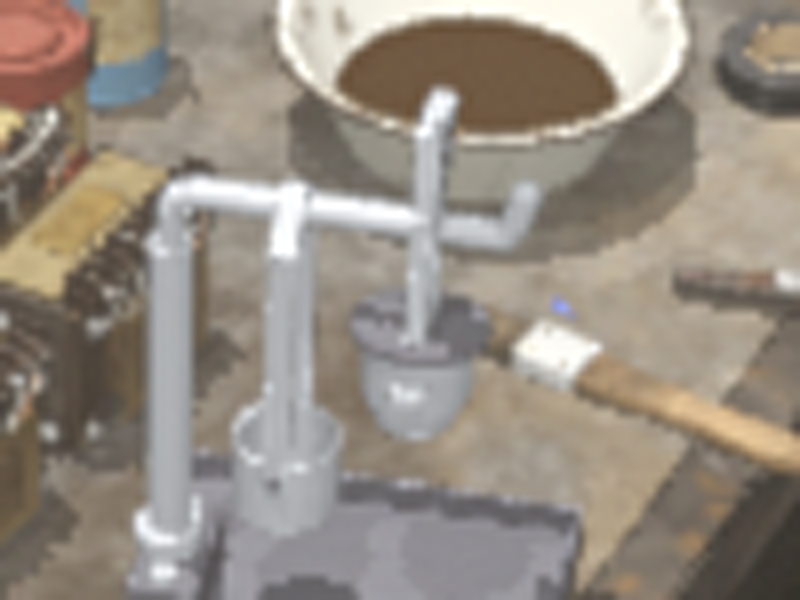

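Stopper and cup are both hanging, but the stopper still swings slightly. I wait for it to settle and check the motion in numbers.

```bash
for k in 1 2 3 4 5 6; do python3 -m pendant '[[[0,0,0],[0,0,0],0.8],[[0,0,0],[0,0,0],0.8],[[0,0,0],[0,0,0],0.8],[[0,0,0],[0,0,0],0.8],[[0,0,0],[0,0,0],0.8],[[0,0,0],[0,0,0],0.8],[[0,0,0],[0,0,0],0.8],[[0,0,0],[0,0,0],0.8],[[0,0,0],[0,0,0],0.8],[[0,0,0],[0,0,0],0.8],[[0,0,0],[0,0,0],0.8],[[0,0,0],[0,0,0],0.8]]' >/dev/null
python3 - <<'E'
from h import *
f=[optics.get_image("side")[145:205,270:335].astype(int) for _ in range(6)]
print(get_obs()["t"],[int(np.abs(x-f[0]).max()) for x in f[1:]],[round(float(np.abs(x-f[0]).mean()),2) for x in f[1:]])
E
done
```

```text
19.7 [4, 5, 20, 20, 20] [0.61, 0.61, 0.61, 0.61, 0.62]
21.0 [4, 31, 31, 21, 5] [0.62, 0.62, 0.61, 0.62, 0.61]
22.3 [4, 5, 32, 32, 32] [0.6, 0.61, 0.64, 0.63, 0.62]
23.6 [21, 4, 4, 4, 5] [0.61, 0.62, 0.62, 0.62, 0.62]
24.9 [10, 4, 5, 5, 4] [0.62, 0.62, 0.62, 0.62, 0.62]
26.2 [11, 11, 21, 31, 11] [0.63, 0.62, 0.62, 0.63, 0.61]
```

Only image noise remains (mean difference about 0.6, a few flickering pixels), so both things are at rest.

```bash
python3 -c "
from station import ctrl
print(ctrl.finish_job())"
```

```text
the job is handed in; nothing more can be done
None
```

I turned the stopper free, lifted it out and hung it by its eye on the drip-hook arm in front of the cup, then let go with both hanging at rest and handed the job in at about 26 s; the hand-in returned no verdict.

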